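Turn the nozzle cassette round in its sleeve

ROBOT

A 6-joint arm with a two-finger parallel gripper is mounted at the origin on the work surface. World frame = base frame: x ahead of the robot, y to its left, z up, the work surface at z = 0. Lengths are in m, angles in rad, forces in N, time in s.
With the tool pointing down it reaches from about 0.425 to 1.125 m from the base axis. Payload 14.9 kg.
Tool frame: the origin (TCP) lies on the centre line of the jaws, within the pads' length; the fingertips stand 8 mm ahead of it and the grasp point (between the pads) lies 11 mm behind it; z points along the fingers, y is the direction in which the jaws open and shut (so a half turn about z gives the same grasp; the last joint's range is limited). The gripper opens to 91 mm and grips with 3 to 60 N. Pads are 32 mm wide; open, the fingers measure 118 mm over their backs; the gripper's body (76 mm by 178 mm) begins 60 mm behind the grasp point.
Start: joints at [1.121, 0.379, 1.734, -0, 1.028, -0.033], TCP at [0.283, 0.64, 0.188] pointing down, gripper open.
Joint ranges: [-2.77, 2.77], [-0.74, 2.19], [0, 2.66], [-1.06, 4.2], [0.31, 2.87], [-3.08, 3.08]. Speed limits (rad/s): [1.89, 1.89, 2.39, 3.14, 3.14, 3.14].

INTERFACE

Orientations are given as a rotation vector (axis times angle).
In Python, from plant import ctrl gives the robot as it stands. The module is installed in compiled form; this text tells all that it offers.
- The arm moves only by the tool send_rows, never from a script. Its argument "series" is text: rows parted by semicolons, each of 7 numbers parted by spaces: the gripper's target within -1 to 1 (shut at 1, half-way at 0, fully open at -1), then the shift along the world's x, y, z scaled (see below), then the turn, a rotation vector about the world's x, y, z scaled (see below). A call has 1 to 12 rows; each row shifts and turns the commanded pose from where the row before left it; what a row does not reach is not made up. The controller multiplies each number of a shift by 500 mm and each number of a turn by 5 degrees. A row lasts 1/8 s, in which the tool goes at most 62.5 mm and 10.7 degrees, less where a joint would pass 70% of its speed; a pose out of reach is approached as far as the arm can. A call with a number of a shift or a turn outside -1 to 1 is refused whole. A call with a gripper value outside its range is refused whole. The fingers move at their own pace and stop on an object; "force" is the grip in N (left out, the last holds). Time passes only in rows, so rows that do not move let the fingers close. It gives the time, the measured TCP pose, the force and the opening at its end, in the units of the state.
- ctrl.state(): the state, without advancing time (a new reading comes with each control period).
- ctrl.grab_frame(name): name is "scene" or "top" or "wrist"; returns a dict with "frame" (480x640x3 uint8, red, green, blue), "fx", "fy", "cx", "cy" (pixels), "extrinsics" (4x4, takes a point from world to camera coordinates); the wrist camera has in their place "mount" (4x4, takes a point from camera to tool coordinates, whose origin is the TCP and whose axes are the flange's). Camera axes: x right, y up, looking along -z (the intrinsics and any distortion apply to the point x, -y, -z); pixel columns grow to the right and rows downward; lengths in m; the calibration is good to about 2 mm. The wrist camera is an equidistant fisheye: a pixel r from the principal point sees the ray r / f radians off the axis. A picture is of the moment at which its call begins: read the wrist's pose just before it. There is no depth.
- ctrl.finish_job(): hands the job in, once; it reports no verdict.
The state is a dict: "clock": time; "joint_positions": joint angles; "qd": joint speeds; "joint_efforts": joint torques, N m; "tcp_pos": TCP position; "tool_rot": TCP orientation; "force": force on the tool from outside, world axes, zero at the start; "torque": the same for the moment, N m; "grip_width": finger opening in m.
Only numpy, scipy, OpenCV 4.12 (cv2) and the standard library are available. Lean on these libraries where they do the work, as an engineer would, in place of code of your own. Each camera call takes 0.05 s, during which the arm holds its last target.

TASK

On the boiler-room bench two burner-nozzle cassettes lie in blue sleeves; one was put in the wrong way round, so that its red (used) end sticks out. Slide that cassette out, turn it end for end, and slide it flat on the bench fully home into the same sleeve, so that its green (new) end sticks out; then let go. Leave the other cassette where it is.

Things in the scene. Friction and masses are not known exactly. Their poses are not given: they have to be found in the camera images.
- tray_mid (a point): Centre, 15 mm above the bench, of the loose cassette to turn: a solid bar 160 long, 36 wide, 30 mm high, 0.24 kg, flat on the bench; one end red (44 mm), the other green (44 mm), middle grey; nozzle tips stand 3 mm above its top. x points along it to the red end, z up. At the start the green end is in the sleeve, 2 to 12 mm short of the closed end; the red end sticks out towards the robot.
- sleeve_stop (a point): Its blue sleeve, fixed, floorless (the bench is its floor), 49 mm high. Point: middle of the closed end's inner face, 15 mm above the bench; x points level from mouth into closed end, z up. Inside 44 wide, 39 mm high for x = -34 to 0 mm; flares to a mouth 62 wide, 45 mm high at x = -49. Feet 96 mm across. Fully home, the cassette touches the closed end, its centre at x = -80 mm.
- other_tray_mid (a point): Centre of the other, equal cassette, in an equal sleeve on the other side of the bench, to be left alone; x points to its red end, which is inside; the green end sticks out towards the robot. (A screwdriver, a brass gas valve and a tin stand beyond and outside the two sleeves.)
Not all that is in view belongs to the job. Leave any orange look-alike of the part that bears tray_mid alone.

How it is judged:
At the end, for the whole second after the job is handed in: The cassette lies at rest and flat on the bench (within 6 degrees and 7 mm) in its own sleeve, red end inside and within 15 mm of the closed end, along the sleeve within 15 degrees and 15 mm sideways, green end sticking out (x of sleeve_stop in the frame of tray_mid between 0.07 and 0.095 m and y of sleeve_stop in the frame of tray_mid between -0.015 and 0.015 m and angle between the x axis of tray_mid and the x axis of sleeve_stop, either way round below 0.26 rad and angle between tray_mid's own z axis and vertical below 0.1 rad and height (world z) of tray_mid below 0.022 m and linear speed of tray below 0.02 m/s); the robot touches nothing.
It fails at once if the other cassette is shifted by more than 15 mm (distance of other_tray_mid from where it was at the start of the episode above 0.015 m).
It also fails if it takes over 42 s, if anything falls off the work surface, if the arm or the gripper's body presses on something with over 40 N, if the wrist force passes 120 N, or if a joint passes its speed limit or range.

## Working session

There is one attempt and no reset: what is moved stays moved. The work goes in short steps, Python scripts to look and compute and a tool call to move; the robot and the scene stay as the last step left them, time stands still between calls to the robot, and variables do not carry over. Pictures are saved under pics/ and viewed, and the job is handed in when it is done.

Besides the shell and the picture viewer there is one more tool, called after "Emit:" as name(argument=value, ...), one argument or row to a line, values as JSON. send_rows: Moves the arm, as the interface text tells. Its arguments: {"type":"object","properties":{"series":{"type":"string"},"force":{"type":"number"}},"required":["series"]}

```bash
mkdir -p pics
python3 - <<'E'
from plant import ctrl
import cv2
s=ctrl.state();print(s)
for n in("scene","top","wrist"):
    d=ctrl.grab_frame(n);cv2.imwrite(f"pics/a_{n}.png",d["frame"][:,:,::-1])
    print(n,{k:v for k,v in d.items() if k!="frame"})
E
```

```text
{'clock': 0.0, 'joint_positions': array([ 1.12067474e+00,  3.79394924e-01,  1.73482394e+00, -4.34745559e-06,
        1.02849627e+00, -3.32854973e-02]), 'qd': array([ 5.60190483e-04,  1.39765888e-03, -5.65905482e-05,  1.02565892e-03,
        7.36332505e-04,  1.04610570e-03]), 'joint_efforts': array([ 3.62565443e-03, -7.63740349e+01, -4.34359574e+01,  6.51669782e-02,
        4.25822684e-02, -8.67662447e-05]), 'tcp_pos': array([0.28320923, 0.63965718, 0.18757644]), 'tool_rot': array([-6.49976203e-01, -3.07334786e+00,  1.71318011e-03]), 'force': array([ 0.28140403, -0.66752012, -0.07548996]), 'torque': array([-0.01408529, -0.01121496,  0.0178117 ]), 'grip_width': 0.09129607982960453}
scene {'fx': 457.45107247924926, 'fy': 457.45107247924926, 'cx': 319.6131163473215, 'cy': 243.02049433653045, 'extrinsics': array([[ 0.88033668,  0.47428062, -0.00807627, -0.5176211 ],
       [-0.2383501 ,  0.45700615,  0.85693326,  0.10919704],
       [ 0.41011774, -0.7524648 ,  0.51536411, -0.91328188],
       [ 0.        ,  0.        ,  0.        ,  1.        ]])}
top {'fx': 451.05664472149857, 'fy': 451.05664472149857, 'cx': 318.5776308329528, 'cy': 240.59070253459555, 'extrinsics': array([[ 0.00603301, -0.99964429, -0.0259789 ,  0.00610831],
       [ 0.99661513,  0.00388066,  0.08211708, -0.60230505],
       [-0.08198706, -0.02638638,  0.99628404, -0.71912683],
       [ 0.        ,  0.        ,  0.        ,  1.        ]])}
wrist {'fx': 371.64829954431775, 'fy': 371.64829954431775, 'cx': 322.78630146270774, 'cy': 235.40638904139664, 'mount': array([[ 4.96903717e-04,  9.66698104e-01,  2.55918990e-01,
         7.17527407e-02],
       [ 9.99999768e-01, -5.99403916e-04,  3.22520136e-04,
         9.43780771e-04],
       [ 4.65178449e-04,  2.55918771e-01, -9.66698178e-01,
        -1.97758183e-01],
       [ 0.00000000e+00,  0.00000000e+00,  0.00000000e+00,
         1.00000000e+00]])}
```

View pics/a_scene.png

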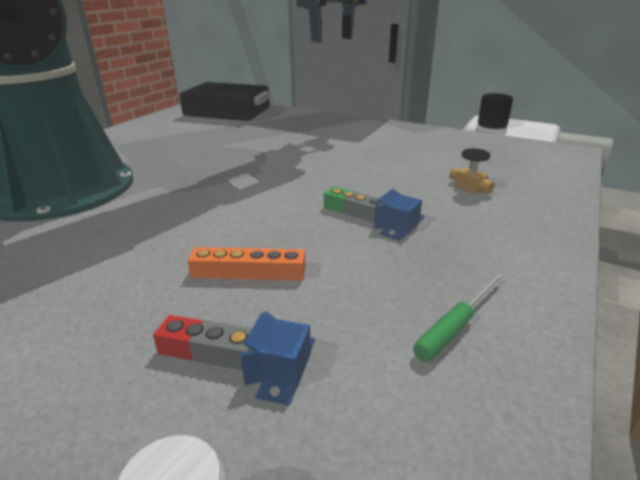

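View pics/a_top.png

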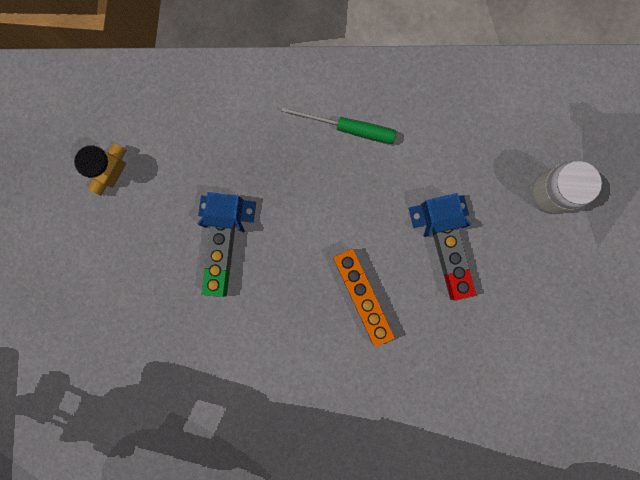

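View pics/a_wrist.png

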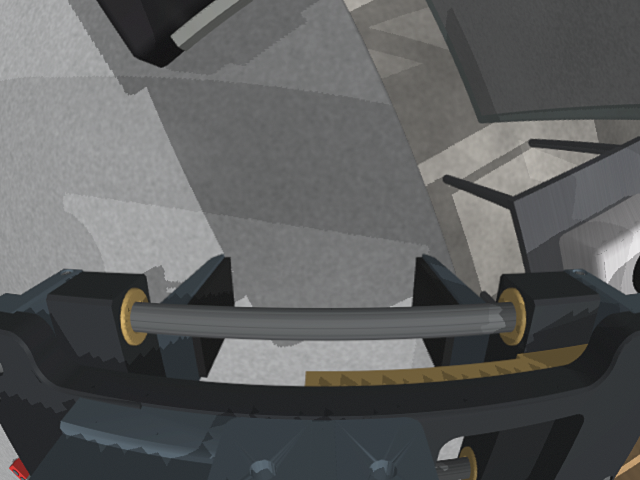

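The top view shows the target cassette with its red end at about (462,285) and its sleeve at (445,213). The orange look-alike is at (365,298), and the other cassette is on the left. Next I'll enlarge the target.

Run:
```python
import cv2
a=cv2.imread("pics/a_top.png")[180:310,395:495];cv2.imwrite("pics/a_crop.png",cv2.resize(a,None,fx=6,fy=4.6*1,interpolation=cv2.INTER_CUBIC)) if 0 else cv2.imwrite("pics/a_crop.png",cv2.resize(a,(460,598),interpolation=cv2.INTER_CUBIC))
a=cv2.imread("pics/a_scene.png")[300:410,140:330];cv2.imwrite("pics/a_crop2.png",cv2.resize(a,(760,440),interpolation=cv2.INTER_CUBIC))
```

```text
(no output)
```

View pics/a_crop.png

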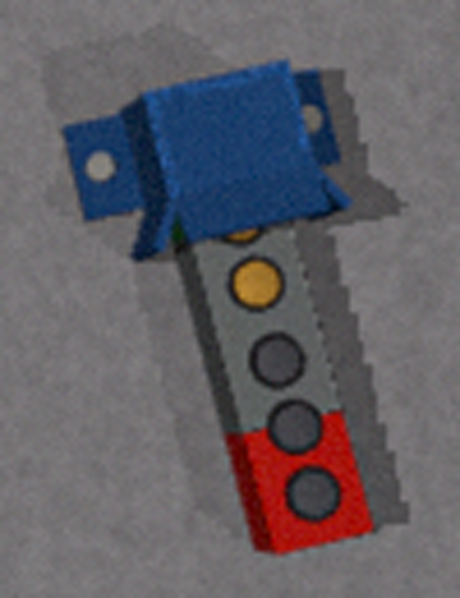

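View pics/a_crop2.png

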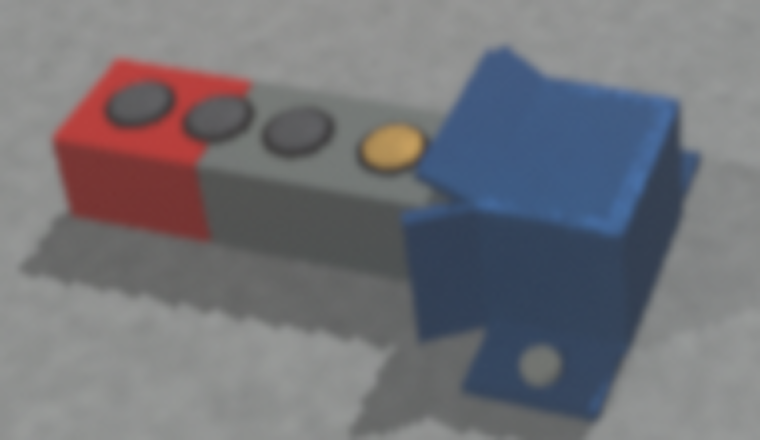

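```bash
cat > h.py <<'E'
import numpy as np
TOP=dict(f=451.0566447,cx=318.57763,cy=240.5907,E=np.array([[0.00603301,-0.99964429,-0.0259789,0.00610831],[0.99661513,0.00388066,0.08211708,-0.60230505],[-0.08198706,-0.02638638,0.99628404,-0.71912683],[0,0,0,1]]))
SC=dict(f=457.45107,cx=319.613116,cy=243.020494,E=np.array([[0.88033668,0.47428062,-0.00807627,-0.5176211],[-0.2383501,0.45700615,0.85693326,0.10919704],[0.41011774,-0.7524648,0.51536411,-0.91328188],[0,0,0,1]]))
def ray(C,u,v,z):
    R=C['E'][:3,:3];t=C['E'][:3,3];o=-R.T@t
    d=R.T@np.array([(u-C['cx'])/C['f'],-(v-C['cy'])/C['f'],-1])
    return o+d*(z-o[2])/d[2]
def proj(C,p):
    c=C['E'][:3,:3]@p+C['E'][:3,3];return np.array([C['cx']+C['f']*c[0]/-c[2],C['cy']-C['f']*c[1]/-c[2]])
E
python3 - <<'E'
from h import *
T=lambda x,y,z:ray(TOP,395+x/4.6,180+y/4.6,z)
S=lambda x,y,z:ray(SC,140+x/4,300+y/4,z)
np.set_printoptions(precision=4,suppress=True)
for n,p in dict(rl=T(274,552,.03),rr=T(373,530,.03),bl=T(243,433,.03),br=T(341,411,.03),fl=T(190,235,.03),fr=T(296,230,.03),
 s_rl=S(56,140,.03),s_rr=S(117,60,.03),s_bl=S(203,163,.03),s_br=S(252,80,.03),s_botr=S(72,213,0),
 roofbl=T(145,93,.043),roofbr=T(288,62,.043),rooffl=T(180,240,.049),rooffr=T(335,208,.049),
 s_roofbl=S(625,235,.043),s_roofbr=S(680,98,.043),s_rffl=S(420,175,.049),s_rffr=S(505,48,.049),
 holeL=T(99,166,.004),s_holeL=S(540,365,.004),
 footLf=T(88,218,.004),footLb=T(66,128,.004),footRb=T(320,70,.004),footRf=T(340,160,.004)).items():print(n,p)
E
```

```text
rl [ 0.5069 -0.2103  0.03  ]
rr [ 0.5147 -0.2448  0.03  ]
bl [ 0.5483 -0.2003  0.03  ]
br [ 0.5562 -0.2346  0.03  ]
fl [ 0.6181 -0.1829  0.03  ]
fr [ 0.62   -0.2202  0.03  ]
s_rl [ 0.5153 -0.2468  0.03  ]
s_rr [ 0.5057 -0.2138  0.03  ]
s_bl [ 0.5572 -0.2349  0.03  ]
s_br [ 0.5462 -0.2023  0.03  ]
s_botr [ 0.512  -0.2454  0.    ]
roofbl [ 0.6667 -0.1649  0.043 ]
roofbr [ 0.6778 -0.2148  0.043 ]
rooffl [ 0.6144 -0.175   0.049 ]
rooffr [ 0.6257 -0.2282  0.049 ]
s_roofbl [ 0.6783 -0.2154  0.043 ]
s_roofbr [ 0.6655 -0.165   0.043 ]
s_rffl [ 0.6252 -0.2268  0.049 ]
s_rffr [ 0.6163 -0.1755  0.049 ]
holeL [ 0.6463 -0.1561  0.004 ]
s_holeL [ 0.6613 -0.2317  0.004 ]
footLf [ 0.627  -0.1518  0.004 ]
footLb [ 0.6604 -0.1441  0.004 ]
footRb [ 0.6821 -0.2375  0.004 ]
footRf [ 0.6487 -0.2441  0.004 ]
```

Emit:
send_rows(
  series="-1 0.034 -0.0945 0 0 0 0.4;-1 0.034 -0.0945 0 0 0 0.4;-1 0.034 -0.0945 0 0 0 0.4;-1 0.034 -0.0945 0 0 0 0.4;-1 0.034 -0.0945 0 0 0 0.4;-1 0.034 -0.0945 0 0 0 0.4;-1 0.034 -0.0945 0 0 0 0.4;-1 0.034 -0.0945 0 0 0 0.4;-1 0.034 -0.0945 0 0 0 0.4;-1 0.034 -0.0945 0 0 0 0.4;-1 0.034 -0.0945 0 0 0 0.4;-1 0.034 -0.0945 0 0 0 0.4",
  force=30,
)

```text
clock: 1.65
tcp_pos: [0.4877, 0.0714, 0.1883]
tool_rot: [-0.005, 3.141, 0.0]
force: [0.9, 0.3, 0.2]
grip_width: 0.0909
```

Emit:
send_rows(
  series="-1 0.034 -0.0945 0 0 0 0.4;-1 0.034 -0.0945 0 0 0 0.4;-1 0.034 -0.0945 0 0 0 0.4;-1 0.034 -0.0945 0 0 0 0.5;-1 0.034 -0.0945 0 0 0 0.5;-1 0.034 -0.0945 0 0 0 0.5;-1 0 0 0 0 0 0;-1 0 0 0 0 0 0",
)

```text
clock: 2.65
tcp_pos: [0.5889, -0.2101, 0.1878]
tool_rot: [0.371, -3.119, -0.001]
force: [-0.3, 0.3, 0.2]
grip_width: 0.0912
```

```bash
cat >> h.py <<'E'
from scipy.spatial.transform import Rotation as Rn
def st(s):
    R=Rn.from_rotvec(s['tool_rot']).as_matrix()
    print('t',s['clock'],'p',np.round(s['tcp_pos'],4),'yaw',np.degrees(np.arctan2(R[1,0],R[0,0])),'tilt',np.degrees(np.arccos(-R[2,2])),'F',np.round(s['force'],1),'w',round(s['grip_width'],4),'q',np.round(s['joint_positions'],2))
    return R
E
python3 - <<'E'
from plant import ctrl
from h import *
import cv2
st(ctrl.state());d=ctrl.grab_frame("wrist");cv2.imwrite("pics/b_w.png",d["frame"][:,:,::-1])
E
```

```text
t 2.65 p [ 0.5889 -0.2101  0.1878] yaw -166.41971838866326 tilt 0.05149633194625862 F [-0.3  0.3  0.2] w 0.0912 q [-0.38  0.26  1.89  0.    0.99 -2.19]
```

View pics/b_w.png

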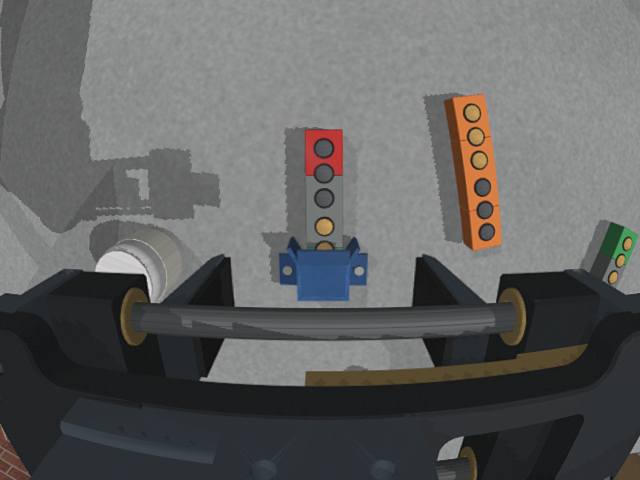

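The wrist view shows the cassette and sleeve upright and centred at column ~324 (principal point 323), so the alignment is good. Now I descend and grip.

Emit:
send_rows(
  series="-1 0 0 -0.08 0 0 0;-1 0 0 -0.08 0 0 0;-1 0 0 -0.08 0 0 0;-1 0 0 -0.08 0 0 0;-1 0 0 -0.03 0 0 0;-1 0 0 0 0 0 0;1 0 0 0 0 0 0;1 0 0 0 0 0 0;1 0 0 0 0 0 0;1 0 0 0 0 0 0;1 0 0 0 0 0 0;1 0 0 0 0 0 0",
  force=35,
)

```text
clock: 4.2
tcp_pos: [0.5893, -0.2104, 0.0132]
tool_rot: [0.372, -3.119, -0.0]
force: [-0.4, 0.0, -0.0]
grip_width: 0.0338
```

Run:
```python
from plant import ctrl
from h import *
import cv2
st(ctrl.state());d=ctrl.grab_frame("scene");cv2.imwrite("pics/c_s.png",d["frame"][:,:,::-1])
```

```text
t 4.2 p [ 0.5893 -0.2104  0.0132] yaw -166.38128070171118 tilt 0.0048839541429810535 F [-0.4  0.  -0. ] w 0.0338 q [-0.38  0.51  1.93 -0.    0.7  -2.19]
```

View pics/c_s.png

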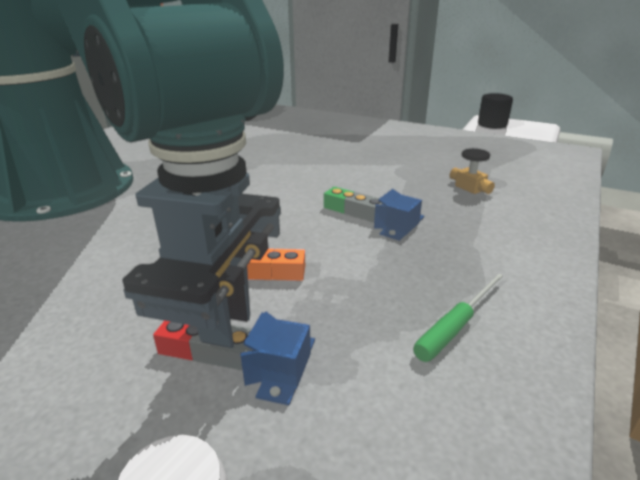

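The gripper holds the cassette between the dark nozzles, clear of the sleeve mouth. Now I slide it out and lift it.

Emit:
send_rows(
  series="1 -0.017 -0.004 0 0 0 0;1 -0.034 -0.008 0 0 0 0;1 -0.034 -0.008 0 0 0 0;1 -0.034 -0.008 0 0 0 0;1 -0.034 -0.008 0 0 0 0;1 -0.017 -0.004 0 0 0 0;1 0 0 0 0 0 0;1 0 0 0.04 0 0 0;1 0 0 0.04 0 0 0;1 0 0 0.03 0 0 0;1 0 0 0 0 0 0",
)

```text
clock: 5.62
tcp_pos: [0.5055, -0.2308, 0.07]
tool_rot: [-0.373, 3.117, -0.003]
force: [0.2, 0.1, -0.1]
grip_width: 0.0007
```

Run:
```python
from plant import ctrl
from h import *
import cv2
st(ctrl.state());d=ctrl.grab_frame("scene");cv2.imwrite("pics/d_s.png",d["frame"][:,:,::-1])
d=ctrl.grab_frame("wrist");cv2.imwrite("pics/d_w.png",d["frame"][:,:,::-1])
```

```text
t 5.625 p [ 0.5055 -0.2308  0.07  ] yaw -166.36881587773883 tilt 0.16724104827381192 F [ 0.2  0.1 -0.1] w 0.0007 q [-0.47  0.33  2.07 -0.    0.73 -2.28]
```

View pics/d_s.png

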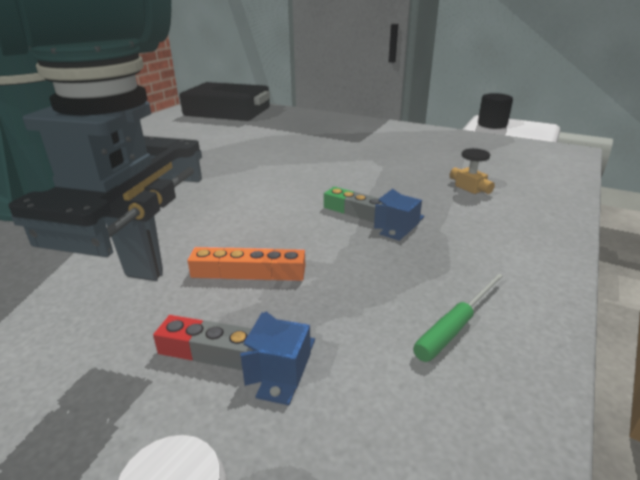

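View pics/d_w.png

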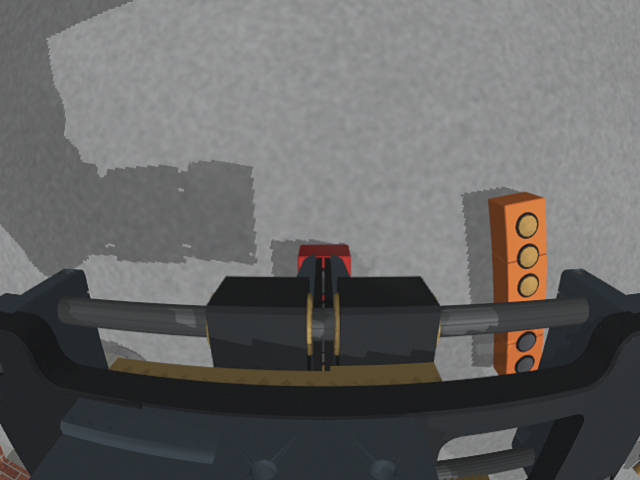

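The cassette stayed in the sleeve and the fingers are fully shut. Before retrying, I'll check where the fingertips really were and whether the cassette moved.

Run:
```python
from h import *
import cv2
yaw=np.radians(13.6);d=np.array([np.cos(yaw),np.sin(yaw),0]);n=np.array([np.sin(yaw),-np.cos(yaw),0])
c=np.array([.5893,-.2104,0])
for z in(.005,.02,.03,.04):
  print(z,[np.round(proj(SC,c+n*.018+d*s+[0,0,z])) for s in(-.016,0,.016)])
c=np.array([.5055,-.2308,0])
print([np.round(proj(SC,c+n*o+d*s+[0,0,.062])) for s in(-.016,.016) for o in (0,.012)])
a=cv2.imread("pics/c_s.png")[260:410,110:330];b=cv2.imread("pics/d_s.png")[300:410,140:330]
cv2.imwrite("pics/c_c.png",cv2.resize(a,None,fx=3.5,fy=3.5,interpolation=cv2.INTER_CUBIC))
A=cv2.imread("pics/a_scene.png")[300:410,140:330]
cv2.imwrite("pics/d_c.png",np.vstack([cv2.resize(q,None,fx=2.5,fy=2.5) for q in(A,b)]))
```

```text
0.005 [array([211., 362.]), array([224., 365.]), array([238., 368.])]
0.02 [array([209., 352.]), array([223., 355.]), array([237., 358.])]
0.03 [array([208., 345.]), array([222., 348.]), array([236., 351.])]
0.04 [array([207., 338.]), array([220., 341.]), array([235., 343.])]
[array([140., 299.]), array([133., 306.]), array([166., 303.]), array([160., 310.])]
```

View pics/c_c.png

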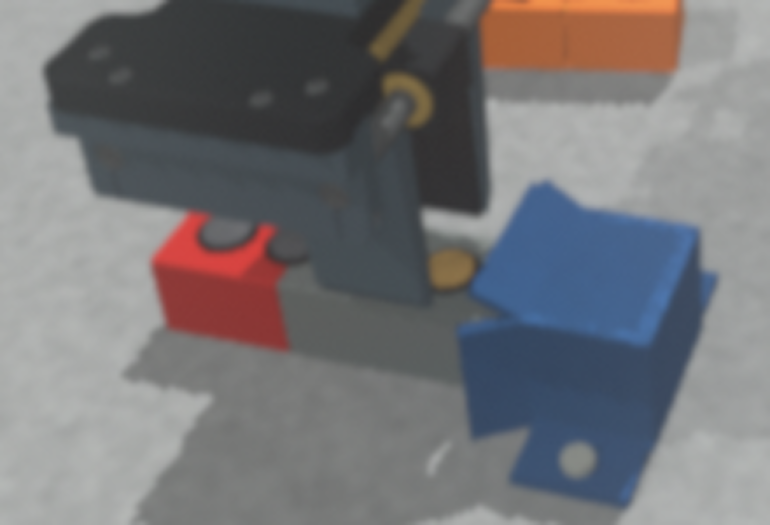

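View pics/d_c.png

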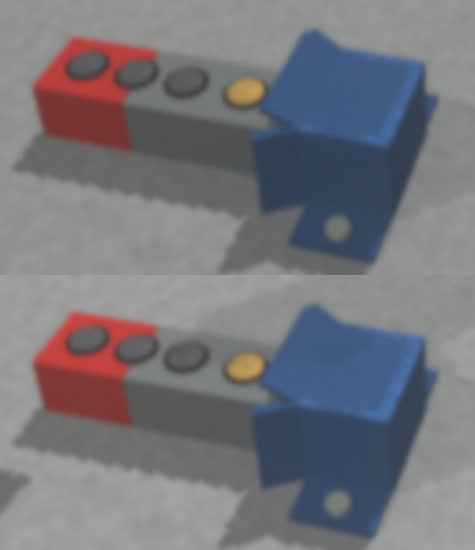

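In the crop, the fingertips at rows 343–347 sit at the cassette's top edge, so they passed above it and it didn't move. The real tips are therefore about 25–30 mm higher than I assumed. I'll measure the offset with both fixed cameras and check the wrist camera against known bench points.

Run:
```python
from plant import ctrl
from h import *
import cv2
s=ctrl.state();R=st(s);p=s['tcp_pos']
d=ctrl.grab_frame("top");cv2.imwrite("pics/e_t.png",d["frame"][:,:,::-1])
M=d=ctrl.grab_frame("wrist")
M=d['mount'];f,cx,cy=d['fx'],d['cx'],d['cy']
def wproj(P,p,R):
    t=R.T@(P-p);c=M[:3,:3].T@(t-M[:3,3]);v=np.array([c[0],-c[1],-c[2]])
    th=np.arctan2(np.hypot(v[0],v[1]),v[2]);ph=np.arctan2(v[1],v[0]);return np.round([cx+f*th*np.cos(ph),cy+f*th*np.sin(ph)],1)
# b pose
pb=np.array([.5889,-.2101,.1878]);Rb=Rn.from_rotvec([.371,-3.119,-.001]).as_matrix()
for dz in(0,.02,.03):
  q=pb+[0,0,dz]
  print(dz,[wproj(np.array(P),q,Rb) for P in([.5065,-.212,.03],[.515,-.2458,.03],[.5473,-.2013,.03],[.5567,-.2348,.03])])
for tz in(-.03,-.02,0,.008): print('tip tool z',tz,[wproj(p+R@np.array([x,0,tz]),p,R) for x in(-.016,.016)])
c=cv2.imread("pics/d_w.png")[220:330,220:430];cv2.imwrite("pics/d_wc.png",cv2.resize(c,None,fx=3.6,fy=3.6,interpolation=cv2.INTER_CUBIC))
```

```text
t 5.725 p [ 0.5044 -0.2304  0.0683] yaw -166.37411898689095 tilt 0.016309847137418055 F [ 0.3 -0.6 -1.2] w 0.0004 q [-0.47  0.33  2.07 -0.    0.73 -2.28]
0 [array([340.7, 129.8]), array([303.8, 130.1]), array([341.3, 173.7]), array([305., 175.])]
0.02 [array([339.7, 130.3]), array([304.8, 130.6]), array([340.3, 171.9]), array([305.9, 173.1])]
0.03 [array([339.3, 130.5]), array([305.3, 130.8]), array([339.9, 171.1]), array([306.3, 172.3])]
tip tool z -0.03 [array([321.7, 317.5]), array([321.6, 257.5])]
tip tool z -0.02 [array([321.7, 308.9]), array([321.7, 251.3])]
tip tool z 0 [array([321.8, 293.7]), array([321.8, 240.5])]
tip tool z 0.008 [array([321.9, 288.4]), array([321.8, 236.8])]
```

View pics/e_t.png

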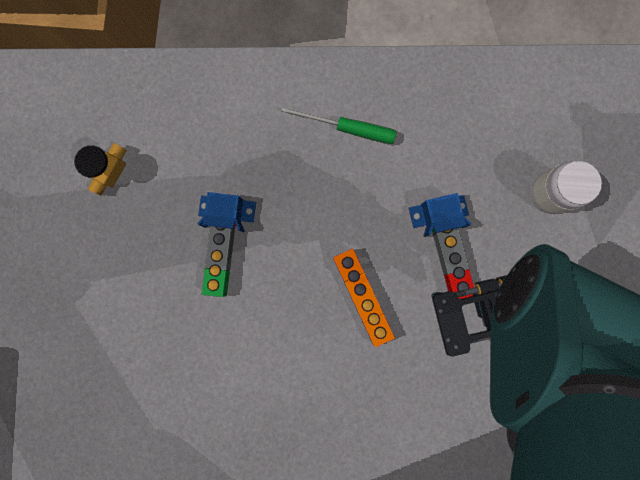

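View pics/d_wc.png

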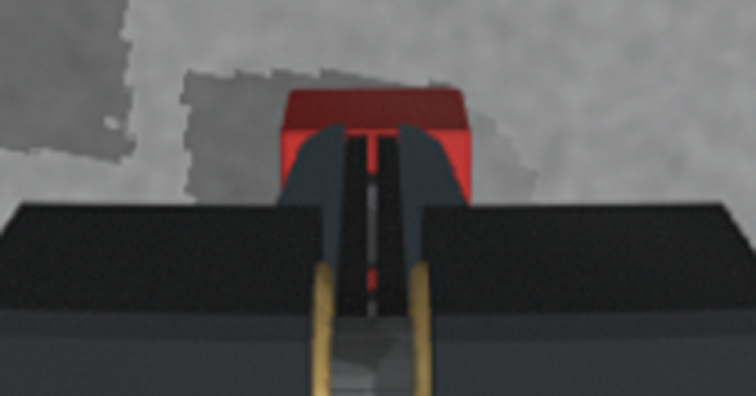

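Run:
```python
from h import *
import cv2
b=cv2.imread("pics/d_s.png")[200:300,90:210]
cv2.imwrite("pics/d_t.png",cv2.resize(b,None,fx=6,fy=6,interpolation=cv2.INTER_CUBIC))
yaw=np.radians(13.6);d=np.array([np.cos(yaw),np.sin(yaw),0]);n=np.array([np.sin(yaw),-np.cos(yaw),0])
c=np.array([.5055,-.2308,0])
for z in(.062,.08,.09,.1,.11):
  print(z,[np.round(proj(SC,c+n*o+d*s+[0,0,z])) for o in(0,.0135) for s in(-.016,.016)])
```

```text
0.062 [array([140., 299.]), array([166., 303.]), array([133., 307.]), array([159., 311.])]
0.08 [array([136., 286.]), array([163., 290.]), array([129., 293.]), array([156., 298.])]
0.09 [array([134., 278.]), array([161., 282.]), array([127., 285.]), array([154., 290.])]
0.1 [array([132., 270.]), array([159., 275.]), array([125., 278.]), array([152., 282.])]
0.11 [array([130., 263.]), array([157., 267.]), array([122., 270.]), array([150., 274.])]
```

View pics/d_t.png

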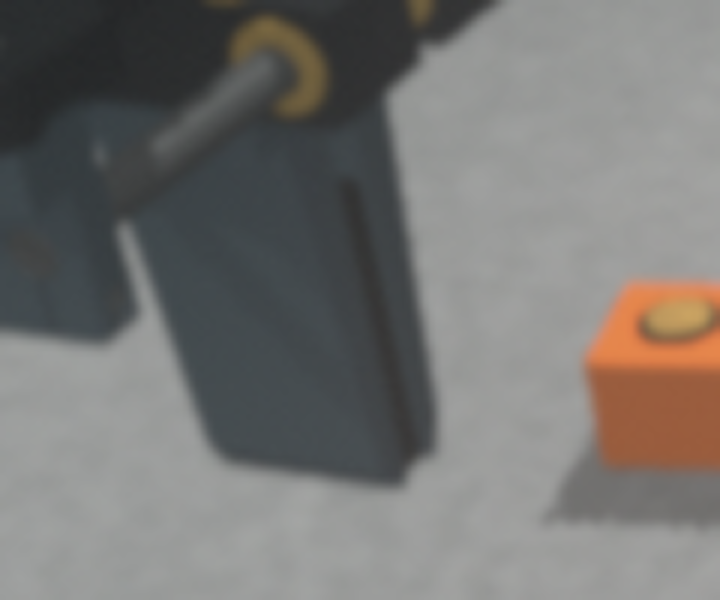

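Both cameras agree. With TCP z reading 0.070, the tips are at about z 0.098, so they stand ~28 mm behind the stated TCP instead of 8 mm ahead. I'll correct for that by aiming for TCP z ≈ -0.02 at the grasp, going down in stages and watching the force.

Emit:
send_rows(
  series="-1 0 0 0 0 0 0;-1 0 0 0 0 0 0;-1 0 0 0 0 0 0;-1 0 0 0 0 0 0;-1 0.04 0.01 0 0 0 0;-1 0.045 0.01 0 0 0 0;-1 0.045 0.01 0 0 0 0;-1 0.04 0.01 0 0 0 0;-1 0 0 0 0 0 0;-1 0 0 -0.06 0 0 0;-1 0 0 -0.06 0 0 0;-1 0 0 -0.02 0 0 0",
)

```text
clock: 7.32
tcp_pos: [0.588, -0.21, -0.0033]
tool_rot: [0.372, -3.117, -0.002]
force: [-0.8, 0.2, 0.1]
grip_width: 0.0914
```

Run:
```python
from plant import ctrl
from h import *
import cv2
st(ctrl.state());d=ctrl.grab_frame("scene");b=d["frame"][220:420,90:340,::-1]
cv2.imwrite("pics/f_s.png",cv2.resize(b,None,fx=3,fy=3,interpolation=cv2.INTER_CUBIC))
```

```text
t 7.325 p [ 0.588  -0.21   -0.0033] yaw -166.3894288874111 tilt 0.15440975176299765 F [-0.8  0.2  0.1] w 0.0914 q [-0.38  0.54  1.93 -0.    0.67 -2.19]
```

View pics/f_s.png

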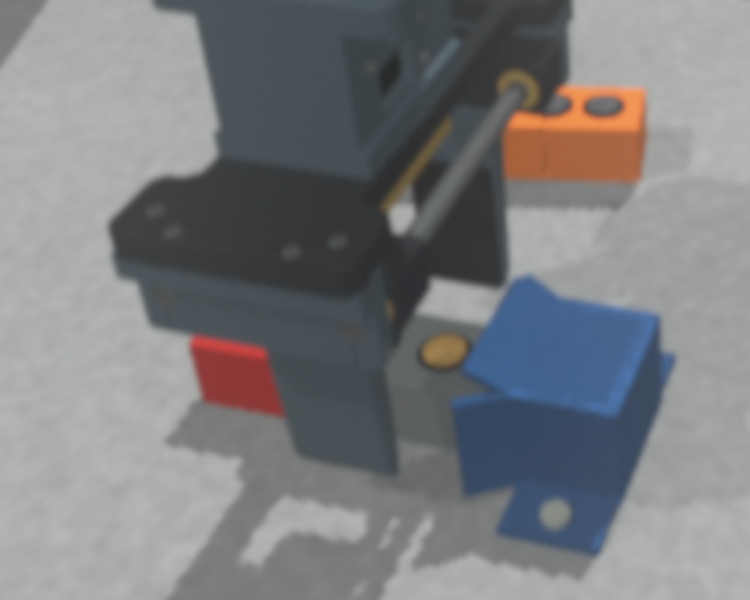

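No contact at TCP z = -0.003. The near fingertip is still well above its shadow, which fits the offset. I go down another 17 mm and grip.

Emit:
send_rows(
  series="-1 0 0 -0.02 0 0 0;-1 0 0 -0.014 0 0 0;-1 0 0 0 0 0 0;1 0 0 0 0 0 0;1 0 0 0 0 0 0;1 0 0 0 0 0 0;1 0 0 0 0 0 0;1 0 0 0 0 0 0;1 0 0 0 0 0 0;1 0 0 0 0 0 0;1 0 0 0 0 0 0;1 0 0 0 0 0 0",
  force=40,
)

```text
clock: 8.88
tcp_pos: [0.5894, -0.2104, -0.0188]
tool_rot: [0.372, -3.119, -0.0]
force: [-0.3, 1.1, 0.9]
grip_width: 0.0356
```

Run:
```python
from plant import ctrl
from h import *
import cv2
st(ctrl.state());d=ctrl.grab_frame("scene");b=d["frame"][220:420,90:340,::-1]
cv2.imwrite("pics/g_s.png",cv2.resize(b,None,fx=3,fy=3,interpolation=cv2.INTER_CUBIC))
```

```text
t 8.875 p [ 0.5894 -0.2104 -0.0188] yaw -166.38240260287176 tilt 0.004563737918443675 F [-0.3  1.1  0.9] w 0.0356 q [-0.38  0.57  1.93  0.    0.65 -2.19]
```

View pics/g_s.png

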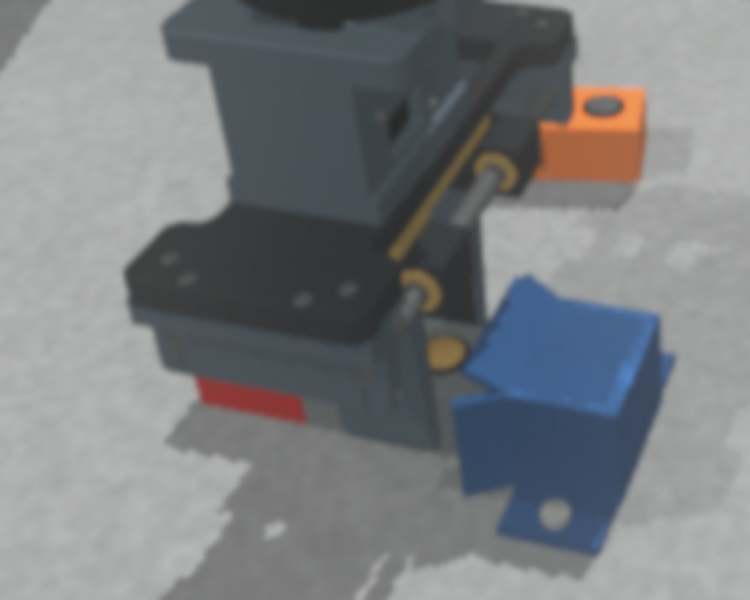

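Now the grip width is 35.6 mm, which means it really holds the cassette. I slide it out flat first and check.

Emit:
send_rows(
  series="1 -0.016 -0.004 0 0 0 0;1 -0.034 -0.008 0 0 0 0;1 -0.034 -0.008 0 0 0 0;1 -0.034 -0.008 0 0 0 0;1 -0.034 -0.008 0 0 0 0;1 -0.018 -0.004 0 0 0 0;1 0 0 0 0 0 0;1 0 0 0.04 0 0 0;1 0 0 0.04 0 0 0;1 0 0 0.02 0 0 0;1 0 0 0 0 0 0",
)

```text
clock: 10.3
tcp_pos: [0.5051, -0.2307, 0.0324]
tool_rot: [-0.373, 3.118, -0.002]
force: [0.0, -1.1, -2.8]
grip_width: 0.0356
```

Run:
```python
from plant import ctrl
from h import *
import cv2
st(ctrl.state());d=ctrl.grab_frame("scene");cv2.imwrite("pics/h_s.png",d["frame"][:,:,::-1])
```

```text
t 10.3 p [ 0.5051 -0.2307  0.0324] yaw -166.36808278286534 tilt 0.11503742690381012 F [ 0.  -1.1 -2.8] w 0.0356 q [-0.47  0.4   2.08 -0.    0.67 -2.28]
```

View pics/h_s.png

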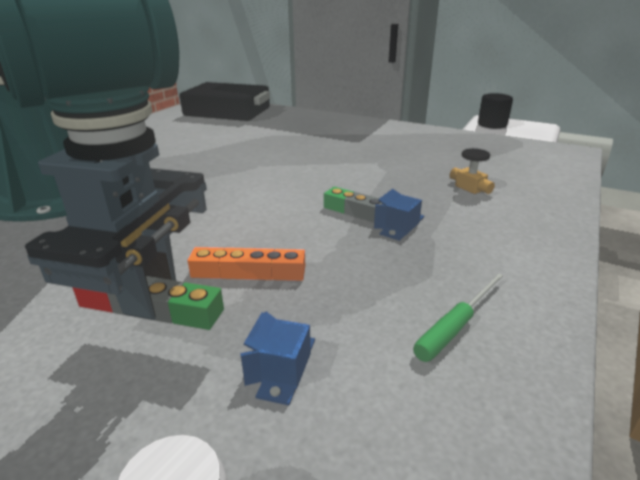

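The cassette is held and out of the sleeve, lifted 50 mm with the green end towards the sleeve. Next I turn it half a turn.

Emit:
send_rows(
  series="1 0 0 0 0 0 -0.5;1 0 0 0 0 0 -1;1 0 0 0 0 0 -1;1 0 0 0 0 0 -1;1 0 0 0 0 0 -1;1 0 0 0 0 0 -1;1 0 0 0 0 0 -1;1 0 0 0 0 0 -1;1 0 0 0 0 0 -1;1 0 0 0 0 0 -1;1 0 0 0 0 0 -1;1 0 0 0 0 0 -1",
)

```text
clock: 11.85
tcp_pos: [0.5039, -0.2302, 0.0305]
tool_rot: [-1.178, -2.911, -0.0]
force: [-0.2, 0.5, -2.5]
grip_width: 0.0356
```

Emit:
send_rows(
  series="1 0 0 0 0 0 -1;1 0 0 0 0 0 -1;1 0 0 0 0 0 -1;1 0 0 0 0 0 -1;1 0 0 0 0 0 -1;1 0 0 0 0 0 -1;1 0 0 0 0 0 -1;1 0 0 0 0 0 -1;1 0 0 0 0 0 -1;1 0 0 0 0 0 -1;1 0 0 0 0 0 -1;1 0 0 0 0 0 -1",
)

```text
clock: 13.35
tcp_pos: [0.504, -0.2302, 0.0305]
tool_rot: [-2.476, -1.933, 0.001]
force: [-0.8, -0.6, -2.2]
grip_width: 0.0356
```

Emit:
send_rows(
  series="1 0 0 0 0 0 -1;1 0 0 0 0 0 -1;1 0 0 0 0 0 -1;1 0 0 0 0 0 -1;1 0 0 0 0 0 -1;1 0 0 0 0 0 -1;1 0 0 0 0 0 -1;1 0 0 0 0 0 -1;1 0 0 0 0 0 -1;1 0 0 0 0 0 -1;1 0 0 0 0 0 -1;1 0 0 0 0 0 -1",
)

```text
clock: 14.85
tcp_pos: [0.5039, -0.2301, 0.0305]
tool_rot: [-3.11, -0.436, 0.002]
force: [0.2, -0.4, -3.1]
grip_width: 0.0359
```

Emit:
send_rows(
  series="1 0 0 0 0 0 -0.5;1 0 0 0 0 0 0;1 0 0 0 0 0 0",
)

```text
clock: 15.22
tcp_pos: [0.5042, -0.2303, 0.0309]
tool_rot: [-3.119, -0.374, 0.001]
force: [-0.1, -0.3, -2.2]
grip_width: 0.0358
```

Run:
```python
from plant import ctrl
from h import *
import cv2
st(ctrl.state())
for n in("scene","top","wrist"):
    d=ctrl.grab_frame(n);cv2.imwrite(f"pics/i_{n}.png",d["frame"][:,:,::-1])
```

```text
t 15.225 p [ 0.5042 -0.2303  0.0309] yaw 13.681575112799457 tilt 0.036865790933299135 F [-0.1 -0.3 -2.2] w 0.0358 q [-0.47  0.4   2.08  0.    0.67  0.86]
```

View pics/i_scene.png

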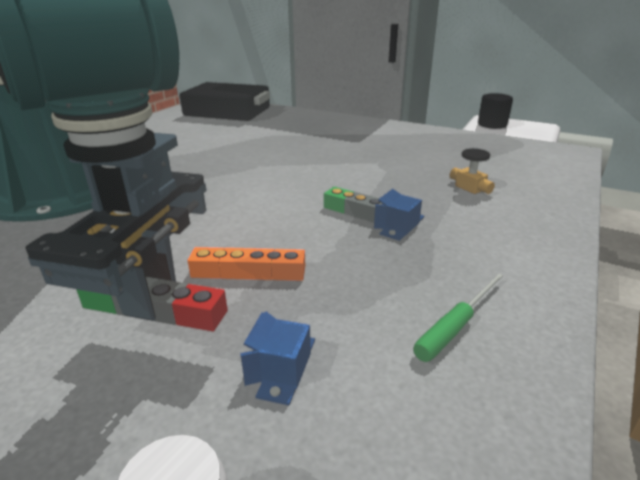

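View pics/i_top.png

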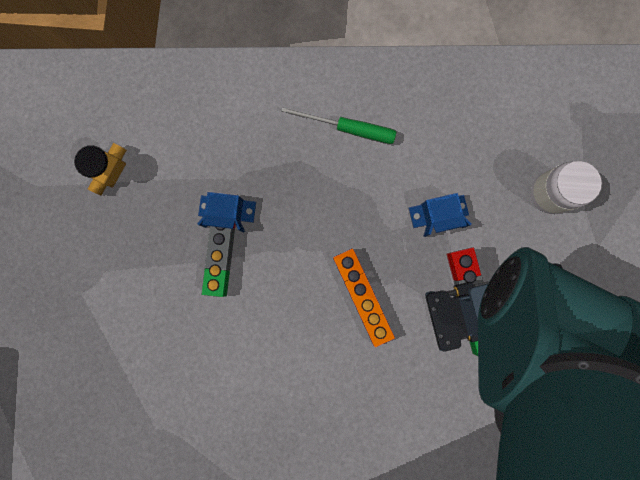

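View pics/i_wrist.png

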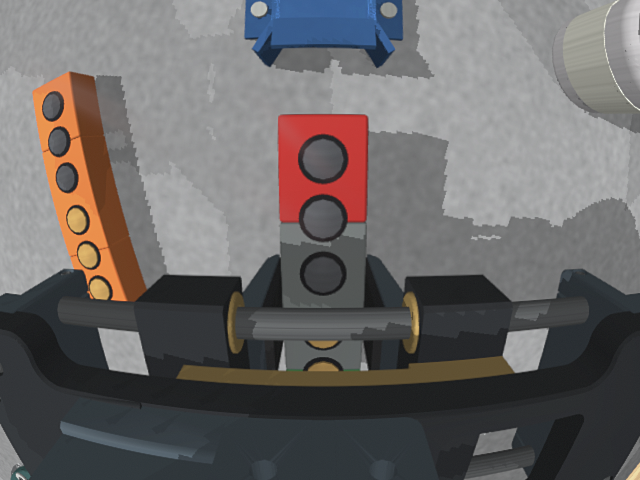

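The turn is done: the red end now faces the sleeve. In the wrist view the cassette is centred at column 323 and the sleeve between its holes at (259,9) and (390,9), i.e. 324.5. I'll work out the remaining offset.

```bash
python3 - <<'E'
from h import *
np.set_printoptions(precision=4,suppress=True)
M=np.array([[4.96903717e-04,9.66698104e-01,2.55918990e-01,7.17527407e-02],[9.99999768e-01,-5.99403916e-04,3.22520136e-04,9.43780771e-04],[4.65178449e-04,2.55918771e-01,-9.66698178e-01,-1.97758183e-01],[0,0,0,1]])
f,cx,cy=371.6483,322.7863,235.4064
p=np.array([.5042,-.2303,.0309]);R=Rn.from_rotvec([-3.119,-.374,.001]).as_matrix()
def W(u,v,z):
    a,b=u-cx,v-cy;r=np.hypot(a,b);th=r/f
    c=np.array([np.sin(th)*a/r,-np.sin(th)*b/r,-np.cos(th)])
    o=p+R@M[:3,3];d=R@(M[:3,:3]@c);return o+d*(z-o[2])/d[2]
yaw=np.radians(13.4);d=np.array([np.cos(yaw),np.sin(yaw),0]);n=np.array([-np.sin(yaw),np.cos(yaw),0])
S=np.array([.6682,-.1908,0])
def show(nm,P):print(nm,P,'rel stop along',round((P-S)@d,4),'lat',round((P-S)@n,4))
for z in(.08,):
  for q in((279,115),(367,115),(281,222),(366,222)):show('cas',W(*q,z))
for q in((259,9),(390,9)):show('hole',W(*q,.004))
for q in((270,45),(378,47)):show('lipTop',W(*q,.049))
for q in((262,66),(391,64)):show('lipBot',W(*q,.0))
for nm,u,v in(('scene red near top',176,302),('near bot',175,319),('far top',187,283),('endR near top',220,302)):show(nm,ray(SC,u,v,.08 if 'bot' not in nm else .05))
show('tcp',p)
E
python3 - <<'E'
import cv2
a=cv2.imread("pics/i_scene.png")[260:350,60:240];cv2.imwrite("pics/i_c.png",cv2.resize(a,None,fx=4.3,fy=4.3,interpolation=cv2.INTER_CUBIC))
E
```

```text
cas [ 0.5797 -0.195   0.08  ] rel stop along -0.0871 lat 0.0164
cas [ 0.5879 -0.2288  0.08  ] rel stop along -0.0869 lat -0.0184
cas [ 0.5374 -0.2054  0.08  ] rel stop along -0.1306 lat 0.0161
cas [ 0.5457 -0.2395  0.08  ] rel stop along -0.1304 lat -0.0189
hole [ 0.646  -0.1565  0.004 ] rel stop along -0.0136 lat 0.0385
hole [ 0.6651 -0.2342  0.004 ] rel stop along -0.0131 lat -0.0415
lipTop [ 0.6139 -0.1783  0.049 ] rel stop along -0.0499 lat 0.0247
lipTop [ 0.6253 -0.229   0.049 ] rel stop along -0.0506 lat -0.0272
lipBot [ 0.6105 -0.167   0.    ] rel stop along -0.0506 lat 0.0365
lipBot [ 0.6307 -0.2433  0.    ] rel stop along -0.0486 lat -0.0424
scene red near top [ 0.5481 -0.2357  0.08  ] rel stop along -0.1272 lat -0.0158
near bot [ 0.5365 -0.232   0.05  ] rel stop along -0.1377 lat -0.0096
far top [ 0.5352 -0.2051  0.08  ] rel stop along -0.1327 lat 0.0169
endR near top [ 0.5882 -0.2146  0.08  ] rel stop along -0.0833 lat -0.0046
tcp [ 0.5042 -0.2303  0.0309] rel stop along -0.1687 lat -0.0004
```

View pics/i_c.png

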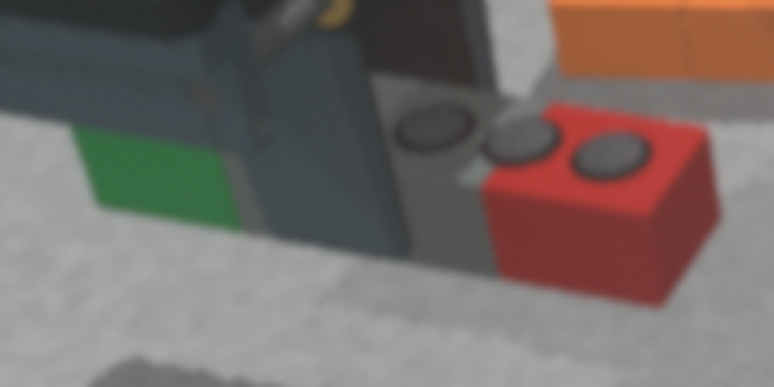

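Cassette and sleeve agree within about 1 mm sideways, and the red end has about 87 mm to go. I lower it by 49 mm, then insert it.

Emit:
send_rows(
  series="1 0 0 -0.04 0 0 0;1 0 0 -0.04 0 0 0;1 0 0 -0.018 0 0 0;1 0 0 0 0 0 0;1 0.024 0.0057 0 0 0 0;1 0.024 0.0057 0 0 0 0;1 0.024 0.0057 0 0 0 0;1 0.012 0.0029 0 0 0 0;1 0.012 0.0029 0 0 0 0;1 0 0 0 0 0 0",
)

```text
clock: 16.62
tcp_pos: [0.5527, -0.2189, -0.0178]
tool_rot: [3.119, 0.373, 0.0]
force: [-0.5, 1.1, -2.7]
grip_width: 0.0357
```

Emit:
send_rows(
  series="1 0.012 0.0029 0 0 0 0;1 0.012 0.0029 0 0 0 0;1 0.012 0.0029 0 0 0 0;1 0.012 0.0029 0 0 0 0;1 0 0 0 0 0 0",
)

```text
clock: 17.25
tcp_pos: [0.5769, -0.2131, -0.0178]
tool_rot: [3.119, 0.373, 0.0]
force: [0.1, -0.1, -2.5]
grip_width: 0.0356
```

Run:
```python
from plant import ctrl
from h import *
import cv2
st(ctrl.state());d=ctrl.grab_frame("scene");b=d["frame"][220:420,90:340,::-1]
cv2.imwrite("pics/j_s.png",cv2.resize(b,None,fx=3,fy=3,interpolation=cv2.INTER_CUBIC))
```

```text
t 17.25 p [ 0.5769 -0.2131 -0.0178] yaw 13.638832966189621 tilt 0.016516360960864247 F [ 0.1 -0.1 -2.5] w 0.0356 q [-0.39  0.55  1.95  0.    0.64  0.94]
```

View pics/j_s.png

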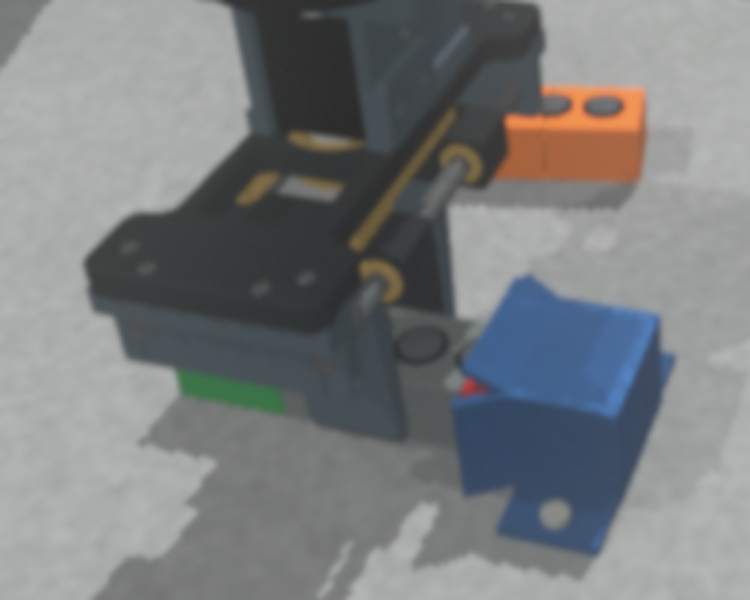

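It entered without contact (force ~0, still the cassette's weight only). About 12 mm remain, so I go slowly.

Emit:
send_rows(
  series="1 0.005 0.0012 0 0 0 0;1 0.005 0.0012 0 0 0 0;1 0.005 0.0012 0 0 0 0;1 0.004 0.001 0 0 0 0;1 0 0 0 0 0 0",
)

```text
clock: 17.92
tcp_pos: [0.586, -0.2108, -0.0178]
tool_rot: [3.119, 0.373, 0.0]
force: [-0.4, 0.1, -2.3]
grip_width: 0.036
```

Emit:
send_rows(
  series="1 0.002 0.0005 0 0 0 0;1 0 0 0 0 0 0",
)

```text
clock: 18.18
tcp_pos: [0.5869, -0.2106, -0.0178]
tool_rot: [-3.119, -0.373, -0.0]
force: [-0.4, 0.2, -3.2]
grip_width: 0.0356
```

Emit:
send_rows(
  series="1 0.002 0.0005 0 0 0 0;1 0 0 0 0 0 0",
)

```text
clock: 18.42
tcp_pos: [0.5879, -0.2104, -0.0178]
tool_rot: [-3.119, -0.372, 0.0]
force: [0.5, 0.6, -2.6]
grip_width: 0.036
```

Emit:
send_rows(
  series="1 0.002 0.0005 0 0 0 0;1 0 0 0 0 0 0",
)

```text
clock: 18.68
tcp_pos: [0.5879, -0.2101, -0.018]
tool_rot: [-3.119, -0.372, 0.003]
force: [-7.0, -2.8, 0.6]
grip_width: 0.0357
```

Contact (7 N) comes at the expected home position. I lower it 1 mm onto the bench, let go and rise.

Emit:
send_rows(
  series="1 0 0 -0.002 0 0 0;1 0 0 0 0 0 0;-1 0 0 0 0 0 0;-1 0 0 0 0 0 0;-1 0 0 0 0 0 0;-1 0 0 0 0 0 0;-1 0 0 0 0 0 0;-1 0 0 0.06 0 0 0;-1 0 0 0.08 0 0 0;-1 0 0 0.08 0 0 0;-1 -0.08 -0.04 0.08 0 0 0;-1 -0.04 0 0 0 0 0",
)

```text
clock: 20.18
tcp_pos: [0.5292, -0.2314, 0.134]
tool_rot: [3.117, 0.371, 0.006]
force: [-0.2, 0.4, -0.7]
grip_width: 0.091
```

Run:
```python
from plant import ctrl
from h import *
import cv2
st(ctrl.state())
for n in("scene","top","wrist"):
    d=ctrl.grab_frame(n);cv2.imwrite(f"pics/k_{n}.png",d["frame"][:,:,::-1])
a=cv2.imread("pics/k_top.png")[180:310,395:495];cv2.imwrite("pics/k_crop.png",cv2.resize(a,(460,598),interpolation=cv2.INTER_CUBIC))
```

```text
t 20.175 p [ 0.5292 -0.2314  0.134 ] yaw 13.575989246199113 tilt 0.25997818242284 F [-0.2  0.4 -0.7] w 0.091 q [-0.45  0.26  2.01 -0.    0.86  0.88]
```

View pics/k_scene.png

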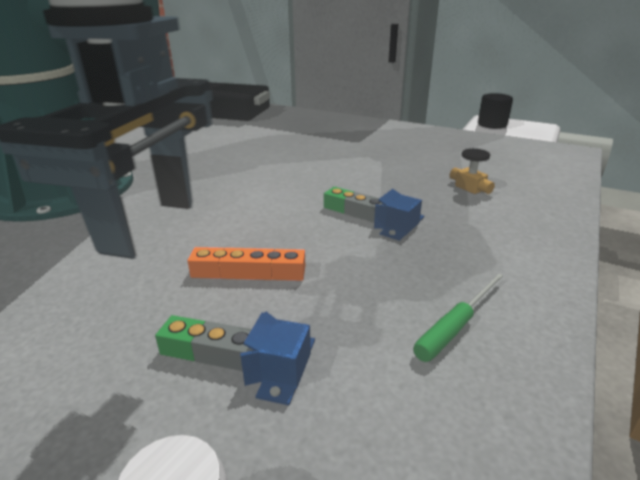

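View pics/k_crop.png

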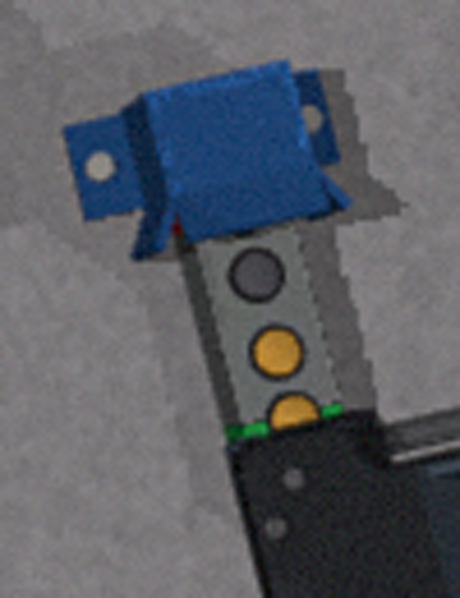

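View pics/k_wrist.png

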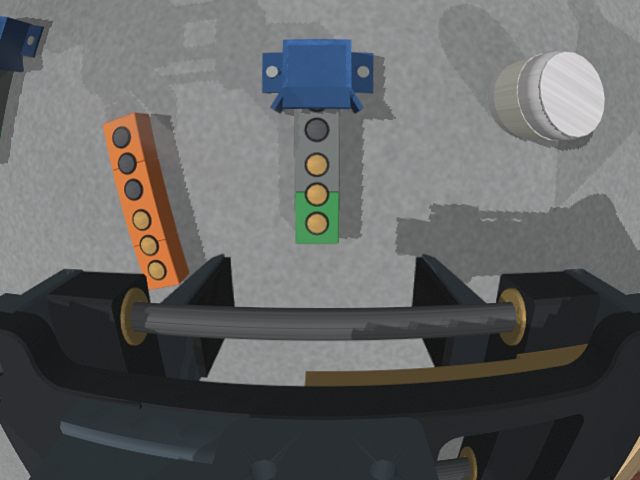

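The scene view shows the green end out at (175,335) and the cassette straight and flat in its sleeve, about 2 mm deeper than the original depth. The gripper is clear of everything and nothing else has moved, so I hand the job in.

```bash
python3 -c "
from plant import ctrl
print(ctrl.finish_job())"
```

```text
the job is handed in; nothing more can be done
None
```

I turned the reversed cassette end for end and slid it back into its own sleeve; it is now home, green end out and released. I handed the job in at about 20 s of the 42 s allowed; no verdict is reported.

**First grasp:** it missed. The fingertips passed above the cassette and nothing was disturbed. The scene and wrist cameras showed the tips about 28 mm behind the stated TCP, where the text says 8 mm ahead. I corrected for this by gripping at TCP z ≈ -0.019, and the second grasp held at 35.6 mm.

**Insertion:** the closed end gave about 7 N of contact within 1 mm of where I expected it. In the pictures the cassette lies about 2 mm deeper than its original depth, straight and apparently flat.

**Last checks:** the gripper is open at TCP z 0.134 and touches nothing. By eye, the other cassette and the orange look-alike are where they started; I did not measure the other cassette's shift.

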